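# Change over three vessels at the lab bench

### The arm

A 6-joint arm with a two-finger parallel gripper is mounted at the origin on the work surface. World frame = base frame: x ahead of the robot, y to its left, z up, the work surface at z = 0. Lengths are in m, angles in rad, forces in N, time in s.
With the tool pointing down it reaches from about 0.375 to 0.9 m from the base axis. Payload 3.1 kg.
Tool frame: the origin (TCP) lies at the very end of the fingers, on their centre line; the grasp point (between the pads) lies 19 mm behind it (hold_point_z is the distance from the TCP to the grasp point, in m); x points along the fingers, y is the direction in which the jaws open and shut, and the axes are right-handed (so a half turn about x gives the same grasp; the last joint's range is limited). The gripper opens to 87 mm and grips with 3 to 60 N. Pads are 19 mm wide; open, the fingers measure 117 mm over their backs; the gripper's body (75 mm by 190 mm) begins 51 mm behind the grasp point.
Start: joints at [1.006, 0.527, 1.433, -0, 1.181, -0.178], TCP at [0.235, 0.579, 0.223] pointing down, gripper open.
Joint ranges: [-3.08, 3.08], [-0.75, 2.2], [0.22, 2.44], [-1.43, 4.57], [0, 2.65], [-2.85, 2.85]. Speed limits (rad/s): [2.79, 2.79, 3.14, 3.14, 3.14, 3.14].

### API

Orientations are given as a unit quaternion [x, y, z, w].
In Python, from rig import * gives the robot as it stands.
- The arm moves only by the tool send_rows, never from a script. Its argument "steps" is a list that holds one entry, the list of rows, each a list of 6 numbers: the shift along the tool's x, y, z in cm, then the turn, a rotation vector about the tool's x, y, z in units of 6 degrees (1.0 is 6 degrees). In form: [[[x, y, z, wx, wy, wz], ...]]. A call has 1 to 8 rows; each row shifts and turns the pose as measured when the row begins, along the tool's axes as they then stand; what a row does not reach is not made up. A row lasts 1/12 s, in which the tool goes at most 41.7 mm and 7.16 degrees, less where a joint would pass 70% of its speed; a pose out of reach is approached as far as the arm can. A call is refused whole if a number of a shift passes 4.17 or a number of a turn 1, either way. A call with a gripper value outside its range is refused whole. "gripper" is the closure, from 0 (fully open) to 1 (shut), set as the call begins (left out, the last holds). The fingers move at their own pace and stop on an object; "force" is the grip in N (left out, the last holds). Time passes only in rows, so rows that do not move let the fingers close. It gives the time, the measured TCP pose, the force and the opening at its end, in the units of the state.
- get_obs(): the state, without advancing time (a new reading comes with each control period).
- camera(name): name is "scene" or "top"; returns (picture, depth): 420x560x3 uint8, red, green, blue; 420x560 float32, m along the optical axis (not along the pixel's ray), 0 where there is no reading.
- camera_params(name): a dict with "intrinsics" (3x3 intrinsics, pixels), "position" and "attitude" of the camera in the world. Camera axes: x right, y down, z forward; pixel columns grow to the right and rows downward; lengths in m; the calibration is good to about 2 mm. A picture is of the moment at which its call begins. camera_params takes no time and is no camera call.
- hand_in(): hands the job in, once; it reports no verdict.
The state is a dict: "time": time; "q": joint angles; "joint_velocities": joint speeds; "joint_torque": joint torques, N m; "position": TCP position; "tool_rot": TCP orientation; "ft_force": force on the tool from outside, world axes, zero at the start; "moment": the same for the moment, N m; "grip_width": finger opening in m.
Only numpy, scipy, OpenCV 4.12 (cv2) and the standard library are available. Lean on these libraries where they do the work, as an engineer would, in place of code of your own. Each camera call takes 0.05 s, during which the arm holds its last target.

### The job

Move the three vessels on to their next places: the steel beaker from the balance to the magnetic stirrer, the amber bottle from the stirrer to the cork mat, and the squat jar from the cork mat to the balance, each standing upright in the middle of its new place. Every place is taken, so stand one vessel on the empty white tile meanwhile and let go of it there; the tile is empty again at the end. Set each vessel down on its place before letting go, never drop or tip one over, and do not disturb the vial rack or the measuring cylinder that stand among them.

Things in the scene. Friction and masses are not known exactly. Their poses are not given: they have to be found in the camera images.
- beaker: Open stainless-steel beaker, upright, a plain straight-sided cylinder: 56 mm outer diameter, 75 mm high, wall 3 mm. Loose, about 0.12 kg. Starts on the balance. Origin: centre of its underside, z up.
- bottle: Amber glass bottle with a narrow black screw cap, upright and round, closed: body 54 mm diameter up to 56 mm height, then a shoulder, then the cap, 34 mm diameter, from 67 mm to the top at 90 mm. Loose, about 0.18 kg. Starts on the stirrer. Origin: centre of its underside, z up.
- jar: Squat white plastic jar with a grey lid as wide as itself, upright and round: 58 mm diameter (lid 59 mm, its top 15 mm), 50 mm high with the lid, which stays on. Loose, about 0.15 kg. Starts on the cork mat. Origin: centre of its underside, z up.
- stirrer: Compact magnetic stirrer, fixed: white box 140 x 110 mm, 42 mm high, with a white round plate (100 mm diameter, 6 mm thick) on top; a vessel stands on the plate 48 mm above the bench. Blue front with a black knob at -x. Origin: under the centre of the round plate, at bench level; z up, the box reaches from x = -85 to +55 mm, its knob to -103 mm.
- balance: Compact weighing balance, fixed: low black box 140 x 110 mm, 26 mm high, with a display at its -x side and a round steel pan (100 mm diameter); a vessel stands on the pan 36 mm above the bench. Pan does not move. Origin: under the centre of the pan, at bench level; z up, the box reaches from x = -85 to +55 mm.
- cork_mat: Round cork mat, fixed: 104 mm diameter, 18 mm thick; a vessel stands on it 18 mm above the bench. Origin: centre of its underside, z up.
- tile: Square white ceramic tile, fixed: 110 x 110 mm, 10 mm thick; empty at the start, the free spot. Its top is 10 mm above the bench. Origin: centre of its underside, z up.
- vial_rack: Bystander: blue block 46 x 100 mm, 30 mm high, with three small capped vials in it, 60 mm high in all. Loose, to be left where it is. Origin: centre of its underside.
- cylinder: Bystander: glass measuring cylinder on a round white foot (52 mm diameter), tube 26 mm diameter, 110 mm high in all. Loose and easily knocked over, to be left where it is. Origin: centre of its underside.
There are look-alikes about, which are no part of the job. Leave any red look-alike of the beaker alone.

How it is judged:
On the way:
1. one of the three vessels stands on the white tile, released (((horizontal distance between beaker and tile below 0.035 m and z of beaker in the frame of tile between 0.005 and 0.015 m and angle between beaker's own z axis and vertical below 0.1 rad and contact force between beaker and the fingers below 0.1 N) or (horizontal distance between bottle and tile below 0.035 m and z of bottle in the frame of tile between 0.005 and 0.015 m and angle between bottle's own z axis and vertical below 0.1 rad and contact force between bottle and the fingers below 0.1 N) or (horizontal distance between jar and tile below 0.035 m and z of jar in the frame of tile between 0.005 and 0.015 m and angle between jar's own z axis and vertical below 0.1 rad and contact force between jar and the fingers below 0.1 N))), for 0.2 s.
At the end, for the whole second after the job is handed in: Beaker on the stirrer, bottle on the cork mat, jar on the balance: each within 15 mm of the place's centre and 5 mm of its top's height, upright within 0.1 rad, released, at rest. On the way one vessel stood released on the tile, within 35 mm of its centre (horizontal distance between beaker and stirrer below 0.015 m and z of beaker in the frame of stirrer between 0.043 and 0.053 m and angle between each of beaker, bottle, jar's own z axis and vertical below 0.1 rad and contact force between each of beaker, bottle, jar and the fingers below 0.1 N and linear speed of each of beaker, bottle, jar below 0.02 m/s and horizontal distance between bottle and cork_mat below 0.015 m and z of bottle in the frame of cork_mat between 0.013 and 0.023 m and horizontal distance between jar and balance below 0.015 m and z of jar in the frame of balance between 0.031 and 0.041 m); the robot touches nothing.
It fails at once if a vessel is tipped by more than 0.6 rad (angle between any of beaker, bottle, jar's own z axis and vertical above 0.6 rad).
It fails at once if the vial rack or the measuring cylinder is shifted by more than 30 mm or tipped (distance of any of vial_rack, cylinder from where it was at the start of the episode above 0.03 m or angle between any of vial_rack, cylinder's own z axis and vertical above 0.4 rad).
It fails at once if a vessel is dropped (falls free of the fingers at over 0.4 m/s, about 10 mm) ((linear speed of beaker above 0.4 m/s and contact force between beaker and the fingers below 0.1 N) or (linear speed of bottle above 0.4 m/s and contact force between bottle and the fingers below 0.1 N) or (linear speed of jar above 0.4 m/s and contact force between jar and the fingers below 0.1 N)).
It also fails if it takes over 99 s, if anything falls off the work surface, if the arm or the gripper's body presses on something with over 40 N, if the wrist force passes 120 N, or if a joint passes its speed limit or range.

## Working session

There is one attempt and no reset: what is moved stays moved. The work goes in short steps, Python scripts to look and compute and a tool call to move; the robot and the scene stay as the last step left them, time stands still between calls to the robot, and variables do not carry over. Pictures are saved under pics/ and viewed, and the job is handed in when it is done.

Besides the shell and the picture viewer there is one more tool, called after "Emit:" in YAML: its name, and indented under it one key for each argument. send_rows: Moves the arm, as the interface text tells. Its arguments: {"type":"object","properties":{"steps":{"type":"array"},"gripper":{"type":"number"},"force":{"type":"number"}},"required":["steps"]}

```bash
ls; mkdir -p pics; python3 - <<'E'
from rig import *
import cv2,numpy as np
np.set_printoptions(suppress=True,precision=4)
o=get_obs();print(o)
for n in("scene","top"):
    p,d=camera(n);cv2.imwrite(f"pics/{n}0.png",p[:,:,::-1]);np.save(f"pics/{n}0.npy",d);print(camera_params(n))
E
```

```text
pics
{'time': 0.0, 'q': array([ 1.0065,  0.5285,  1.4339,  0.    ,  1.1814, -0.1785]), 'joint_velocities': array([ 0.0005, -0.0001, -0.0005, -0.0008, -0.0003,  0.0001]), 'joint_torque': array([ -0.001 , -44.0038, -17.659 ,   0.0631,   0.0584,  -0.0002]), 'position': array([0.2348, 0.5784, 0.2216]), 'tool_rot': array([ 0.1349,  0.6943, -0.1363,  0.6937]), 'ft_force': array([ 0.7366, -0.479 , -0.5255]), 'moment': array([-0.0353,  0.0072, -0.0053]), 'grip_width': 0.0867743087821413}
{'intrinsics': array([[390.0913,   0.    , 278.6583],
       [  0.    , 390.0913, 213.4152],
       [  0.    ,   0.    ,   1.    ]]), 'position': array([ 1.0187, -0.3257,  0.919 ]), 'attitude': array([ 0.8171,  0.4981, -0.1575, -0.2436])}
{'intrinsics': array([[397.1738,   0.    , 284.6234],
       [  0.    , 397.1738, 201.534 ],
       [  0.    ,   0.    ,   1.    ]]), 'position': array([ 0.365 , -0.0453,  1.0978]), 'attitude': array([ 0.7099, -0.7015,  0.047 , -0.0427])}
```

View pics/scene0.png

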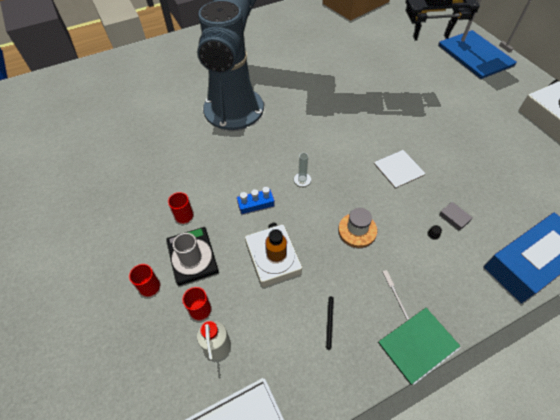

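View pics/top0.png

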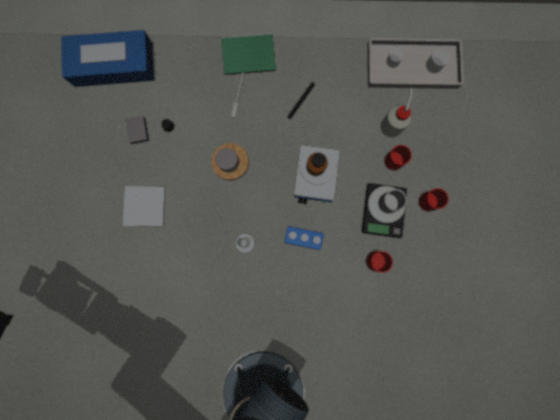

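```bash
cat > h.py <<'E'
import numpy as np,cv2
from scipy.spatial.transform import Rotation as R
from rig import *
np.set_printoptions(suppress=True,precision=4)
def cam(n):
    c=camera_params(n);return c["intrinsics"],np.array(c["position"]),R.from_quat(c["attitude"]).as_matrix()
def proj(n,P):
    K,t,M=cam(n);c=(np.atleast_2d(P)-t)@M;q=c@K.T;return q[:,:2]/q[:,2:]
def plane(n,uv,z):
    K,t,M=cam(n);uv=np.atleast_2d(uv);r=np.c_[uv,np.ones(len(uv))]@np.linalg.inv(K).T@M.T
    return t+r*((z-t[2])/r[:,2])[:,None]
def cloud(n,d):
    K,t,M=cam(n);v,u=np.mgrid[:d.shape[0],:d.shape[1]]
    r=np.stack([u,v,np.ones_like(u)],-1)@np.linalg.inv(K).T
    return (r*d[...,None])@M.T+t
def crop(n,img,x0,y0,x1,y1,s,out):
    cv2.imwrite(out,cv2.resize(img[y0:y1,x0:x1],None,fx=s,fy=s,interpolation=cv2.INTER_CUBIC))
E
python3 - <<'E'
from h import *
for n in("scene","top"):
    print(n,proj(n,[[0,0,0],[.2348,.5784,.2216],[.5,.2,0]]))
    im=cv2.imread(f"pics/{n}0.png")
    b=(110,170,350,310) if 0 else None
    im=cv2.convertScaleAbs(im,alpha=1.6 if n=="top" else 1)
    if n=="top": crop(n,im,110,130,460,290,2.25,"pics/ct.png")
    else: crop(n,im,120,130,440,340,2.5,"pics/cs.png")
P=cloud("top",np.load("pics/top0.npy"));
for u,v in[(145,205),(228,155),(318,160),(390,200),(300,205),(304,237),(244,243),(200,250)]:print(u,v,P[v,u])
E
```

```text
scene [[232.8246 107.7359]
 [429.3457  36.7663]
 [362.1772 188.0864]]
top [[262.9393 392.1558]
 [-10.4676 310.1821]
 [194.3282 202.2396]]
145 205 [0.4899 0.3343 0.0061]
228 155 [0.6188 0.1007 0.0685]
318 160 [ 0.5926 -0.1319  0.1354]
390 200 [ 0.5074 -0.3339  0.0419]
300 205 [ 0.4957 -0.094   0.0014]
304 237 [ 0.4049 -0.1023  0.0605]
244 243 [0.3886 0.0582 0.01  ]
200 250 [0.3684 0.1791 0.0005]
```

View pics/ct.png

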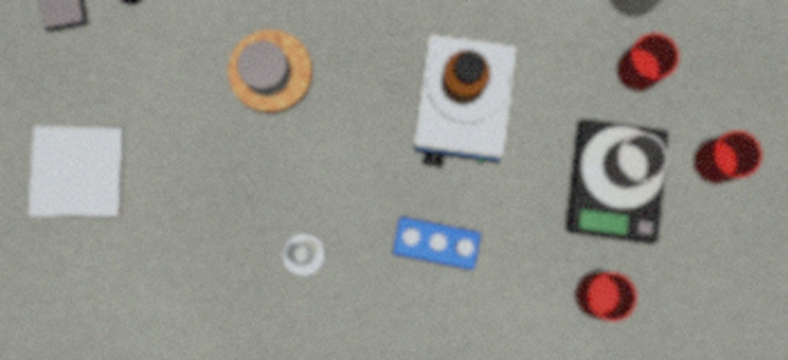

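View pics/cs.png

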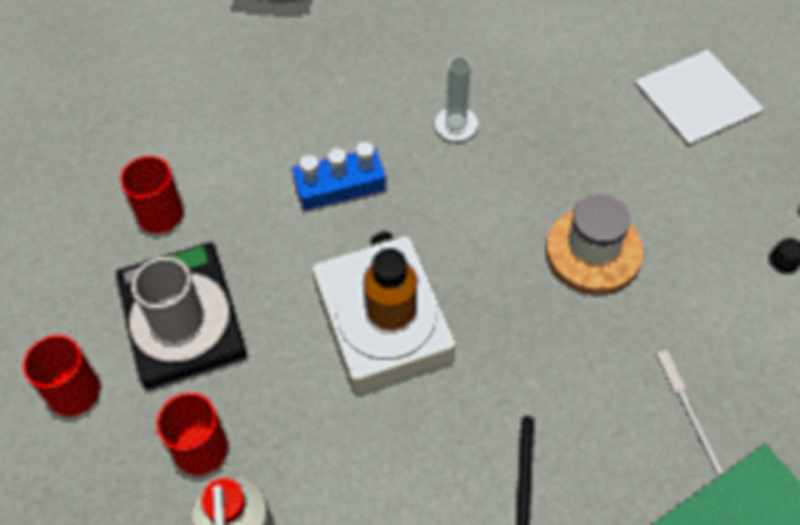

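```bash
cat >> h.py <<'E'
def grab(tag):
    o={}
    for n in("scene","top"):
        p,d=camera(n);cv2.imwrite(f"pics/{n}{tag}.png",p[:,:,::-1]);np.save(f"pics/{n}{tag}.npy",d);o[n]=(p,d)
    return o
def top_of(tag,xy,rad,z0,z1):
    for n in("scene","top"):
        P=cloud(n,np.load(f"pics/{n}{tag}.npy")).reshape(-1,3)
        m=(np.hypot(*(P[:,:2]-xy).T)<rad)&(P[:,2]>z0)&(P[:,2]<z1)
        Q=P[m]
        if len(Q)<5: print(n,len(Q));continue
        (c,r)=cv2.minEnclosingCircle(Q[:,:2].astype(np.float32))
        b=cv2.minAreaRect(Q[:,:2].astype(np.float32))
        print(n,len(Q),"mean",Q.mean(0),"circ",np.array(c),r,"rect",np.array(b[0]),b[1],b[2],"zsd",Q[:,2].std())
E
python3 - <<'E'
from h import *
T=lambda x,y,z:plane("top",[110+x/2.25,130+y/2.25],z)[0]
S=lambda x,y,z:plane("scene",[120+x/2.5,130+y/2.5],z)[0]
print("tile",T(76,171,.01),S((638+762)/2,97,.01), S(699,97,.01))
print("cork",T(270.5,71,.018),S(596,250,.018))
print("jar",T(264,66,.068),S(601,218,.068))
print("stircorners",[T(x,y,.042) for x,y in[(430,35),(516,45),(500,158),(415,147)]])
print("stir S",[S(x,y,.042) for x,y in[(313,263),(408,238),(454,347),(359,378)]])
print("cap",T(469,67,.138),S(391,265,.138))
print("pan",T(624,168,.036),S(180,316,.036))
print("beaker",T(640,160,.111),S(162,280,.111))
print("cyl",T(303,254,.0),"rack",T(437,242,.03))
print("red",T(605,295,.05),T(648,62,.07),T(728,157,.07))
print('depth')
for nm,a in dict(jar=([.613,.1],.06,.06,.076),cap=([.593,-.13],.05,.128,.15),beaker=([.51,-.345],.06,.1,.12),cork=([.615,.09],.07,.012,.026),pan=([.51,-.33],.06,.031,.045),plate=([.57,-.12],.12,.037,.056),tile=([.49,.334],.1,.006,.02),cyl=([.39,.058],.05,.08,.13),rack=([.405,-.1],.08,.02,.08)).items():
    print(nm);top_of("0",a[0],*a[1:])
E
```

```text
tile [0.4866 0.3362 0.01  ] [0.4973 0.3358 0.01  ] [0.4967 0.3347 0.01  ]
cork [0.6127 0.1011 0.018 ] [0.624  0.1015 0.018 ]
jar [0.6071 0.1022 0.068 ] [0.6157 0.1039 0.068 ]
stircorners [array([ 0.6543, -0.0941,  0.042 ]), array([ 0.6433, -0.1985,  0.042 ]), array([ 0.5048, -0.1786,  0.042 ]), array([ 0.5168, -0.0771,  0.042 ])]
stir S [array([ 0.5117, -0.1798,  0.042 ]), array([ 0.5303, -0.0777,  0.042 ]), array([ 0.6638, -0.0958,  0.042 ]), array([ 0.6503, -0.1934,  0.042 ])]
cap [ 0.5925 -0.1328  0.138 ] [ 0.6026 -0.1324  0.138 ]
pan [ 0.4954 -0.328   0.036 ] [ 0.5027 -0.3248  0.036 ]
beaker [ 0.4954 -0.3261  0.111 ] [ 0.5022 -0.327   0.111 ]
cyl [0.3892 0.0574 0.    ] rack [ 0.4046 -0.1046  0.03  ]
red [ 0.3448 -0.299   0.05  ] [ 0.6174 -0.35    0.07  ] [ 0.5056 -0.4404  0.07  ]
depth
jar
scene 362 mean [0.6147 0.1035 0.067 ] circ [0.6115 0.1049] 0.031348131597042084 rect [0.6134 0.1049] (0.05779460072517395, 0.057610176503658295) 68.06917572021484 zsd 0.0020308117732427697
top 386 mean [0.6095 0.1056 0.0675] circ [0.6104 0.1065] 0.02979249134659767 rect [0.6101 0.1061] (0.05763
[... 2465 characters left out ...]
.014306645840406418 rect [0.3915 0.0564] (0.023006496950984, 0.026515072211623192) 65.11759948730469 zsd 0.008274573268337545
top 47 mean [0.3893 0.0574 0.1024] circ [0.3892 0.057 ] 0.012760440818965435 rect [0.3891 0.0565] (0.02424473874270916, 0.024336090311408043) 45.094905853271484 zsd 0.009055241897905764
rack
scene 566 mean [ 0.4131 -0.1065  0.0364] circ [ 0.4086 -0.104 ] 0.05259789898991585 rect [ 0.4077 -0.1041] (0.10001704841852188, 0.04944905638694763) 79.77723693847656 zsd 0.012722246898160447
top 639 mean [ 0.4042 -0.1025  0.0353] circ [ 0.4048 -0.103 ] 0.05348338559269905 rect [ 0.4046 -0.103 ] (0.09963659197092056, 0.04594411328434944) 79.42938232421875 zsd 0.012523907531401784
```

```bash
cat >> h.py <<'E'
def go(xyz=None,yawdown=None):
    """print shift in tool cm to target, and tool axes"""
    o=get_obs();M=R.from_quat(o["tool_rot"]).as_matrix();p=np.array(o["position"])
    print("t",o["time"],"p",p,"w",o["grip_width"],"F",np.array(o["ft_force"]),"q",o["q"])
    print("axes y",M[:,1],"z",M[:,2],"x",M[:,0])
    if xyz is not None: print("shift cm",M.T@(np.array(xyz)-p)*100)
    # turn to nearest jaw axis = world y or so
    for k in range(4):
        a=k*np.pi/2;y=np.array([np.cos(a),np.sin(a),0]);x=np.array([0,0,-1.]);D=np.c_[x,y,np.cross(x,y)]
        print("turn to jaw az",round(np.degrees(a)),R.from_matrix(M.T@D).as_rotvec(degrees=True)/6)
E
python3 -c "
from h import *
go([.612,.1055,.2])"
```

```text
t 0.1 p [0.2348 0.5785 0.2217] w 0.08700634613911805 F [-0.9018 -0.051  -0.8658] q [ 1.0065  0.5284  1.4338 -0.      1.1814 -0.1785]
axes y [ 0.3762  0.9265 -0.0019] z [ 0.9265 -0.3762 -0.0003] x [-0.001  -0.0016 -1.    ]
shift cm [  2.2064 -29.6306  52.7473]
turn to jaw az 0 [11.3167  0.0081  0.0179]
turn to jaw az 90 [-3.6833 -0.0066  0.0174]
turn to jaw az 180 [-18.6833  -0.0199   0.009 ]
turn to jaw az 270 [26.3167  0.0243  0.0092]
```

Emit:
send_rows:
  steps:
    - [[0,0,0,-0.95,0,0],[0,0,0,-0.95,0,0],[0,0,0,-0.95,0,0],[0,0,0,-0.85,0,0],[0,-3,2.5,0,0,0],[0,-3,2.5,0,0,0],[0,-3,2.5,0,0,0],[0,-3,2.5,0,0,0]]
  gripper: 0
  force: 20

```text
time: 0.77
position: [0.333, 0.4616, 0.217]
tool_rot: [-0.014, 0.71, 0.011, 0.704]
ft_force: [-0.0, 0.9, -0.1]
grip_width: 0.0867
```

```bash
python3 -c "
from h import *
go([.612,.1055,.15])"
```

```text
t 0.7667 p [0.333  0.4616 0.217 ] w 0.08672070586281197 F [-0.022   0.8611 -0.129 ] q [ 0.7486  0.462   1.5756  0.0019  1.1121 -0.8591]
axes y [-0.036   0.9993 -0.004 ] z [ 0.9993  0.036  -0.0072] x [-0.0071 -0.0042 -1.    ]
shift cm [  6.6488 -36.5612  26.6523]
turn to jaw az 0 [15.344  -0.0233  0.0848]
turn to jaw az 90 [ 0.3441 -0.0685  0.039 ]
turn to jaw az 180 [-14.6558  -0.084   -0.023 ]
turn to jaw az 270 [-29.6556  -0.0606  -0.1063]
```

Emit:
send_rows:
  steps:
    - [[0,-4,3,0.34,-0.07,0.04],[0,-4,3,0,0,0],[0,-4,3,0,0,0],[0,-4,3,0,0,0],[0,-4,3,0,0,0],[0,-4,3,0,0,0],[0,-4,3,0,0,0],[0,-4,3,0,0,0]]

```text
time: 1.43
position: [0.532, 0.1932, 0.2147]
tool_rot: [-0.001, 0.709, 0.0, 0.705]
ft_force: [0.7, 0.5, -0.4]
grip_width: 0.0871
```

```bash
python3 -c "
from h import *
go([.612,.1055,.1])"
```

```text
t 1.4333 p [0.532  0.1932 0.2147] w 0.0871258901884001 F [ 0.6601  0.4883 -0.3879] q [ 0.1512  0.4595  1.5878 -0.0005  1.099  -1.4206]
axes y [-0.0013  1.     -0.0012] z [ 1.      0.0013 -0.0047] x [-0.0047 -0.0012 -1.    ]
shift cm [11.4414 -8.7675  8.0405]
turn to jaw az 0 [15.0121 -0.0263  0.0436]
turn to jaw az 90 [ 0.0121 -0.0445  0.011 ]
turn to jaw az 180 [-14.9878  -0.0436  -0.0263]
turn to jaw az 270 [-29.9878  -0.0173  -0.0699]
```

Emit:
send_rows:
  steps:
    - [[1.4,-2.5,2.3,0,0,0],[1.4,-2.5,2.3,0,0,0],[1.4,-2.5,2.3,0,0,0],[1.4,-1.5,1.3,0,0,0],[1,0,0,0,0,0],[0,0,0,0,0,0]]

```text
time: 1.93
position: [0.6231, 0.0886, 0.1448]
tool_rot: [0.003, 0.707, -0.005, 0.707]
ft_force: [-1.1, 0.5, -0.2]
grip_width: 0.0872
```

```bash
python3 -c "
from h import *
go([.612,.1055,.1])"
```

```text
t 1.9333 p [0.6231 0.0886 0.1448] w 0.08721748664692645 F [-1.0698  0.5412 -0.178 ] q [-0.0348  0.6249  1.4915 -0.0029  1.0249 -1.5936]
axes y [ 0.0105  0.9999 -0.0025] z [ 0.9999 -0.0105  0.0002] x [ 0.0002 -0.0025 -1.    ]
shift cm [ 4.477   1.6854 -1.1315]
turn to jaw az 0 [14.9     0.02    0.0173]
turn to jaw az 90 [-0.0999  0.0017  0.0238]
turn to jaw az 180 [-15.0999  -0.0174   0.02  ]
turn to jaw az 270 [29.9     0.0373 -0.0026]
```

Emit:
send_rows:
  steps:
    - [[1,0.85,-0.55,-0.1,0,0],[1,0.85,-0.55,0,0,0],[1,0,0,0,0,0],[1,0,0,0,0,0],[0,0,0,0,0,0],[0,0,0,0,0,0]]

```text
time: 2.43
position: [0.6083, 0.1097, 0.103]
tool_rot: [-0.002, 0.708, 0.001, 0.706]
ft_force: [-0.4, -0.8, -0.2]
grip_width: 0.0871
```

```bash
python3 -c "
from h import *
go([.612,.1055,.038])"
```

```text
t 2.4333 p [0.6083 0.1097 0.103 ] w 0.08708990186536028 F [-0.3725 -0.8364 -0.1948] q [-0.0013  0.6697  1.5464 -0.0022  0.9293 -1.5747]
axes y [-0.0039  1.     -0.0017] z [ 1.      0.0039 -0.0039] x [-0.0039 -0.0017 -1.    ]
shift cm [ 6.4977 -0.4081  0.3957]
turn to jaw az 0 [15.0374 -0.016   0.0422]
turn to jaw az 90 [ 0.0374 -0.037   0.0166]
turn to jaw az 180 [-14.9626  -0.0421  -0.016 ]
turn to jaw az 270 [-29.9625  -0.0261  -0.0581]
```

Emit:
send_rows:
  steps:
    - [[1,-0.3,0.3,0,0,0],[1,0,0,0,0,0],[1,0,0,0,0,0],[1,0,0,0,0,0],[1,0,0,0,0,0],[0.8,0,0,0,0,0],[0.4,0,0,0,0,0],[0,0,0,0,0,0]]

```text
time: 3.1
position: [0.6128, 0.1058, 0.0352]
tool_rot: [-0.002, 0.708, 0.001, 0.707]
ft_force: [-0.0, 0.7, 0.1]
grip_width: 0.0875
```

```bash
python3 -c "
from h import *
go([.612,.1055,.038])
o=grab('1')
im=cv2.imread('pics/scene1.png');crop('',im,240,150,440,300,4,'pics/c1.png')"
```

```text
t 3.1 p [0.6128 0.1058 0.0352] w 0.08746366644142892 F [-0.0175  0.7113  0.1085] q [-0.0076  0.7729  1.5675 -0.0027  0.8027 -1.5801]
axes y [-0.0035  1.     -0.0019] z [ 1.      0.0035 -0.0015] x [-0.0015 -0.0019 -1.    ]
shift cm [-0.2799 -0.0267 -0.0834]
turn to jaw az 0 [15.0335  0.0029  0.0255]
turn to jaw az 90 [ 0.0335 -0.0144  0.0181]
turn to jaw az 180 [-14.9665  -0.0255   0.0029]
turn to jaw az 270 [-29.9665  -0.0284  -0.0225]
```

View pics/c1.png

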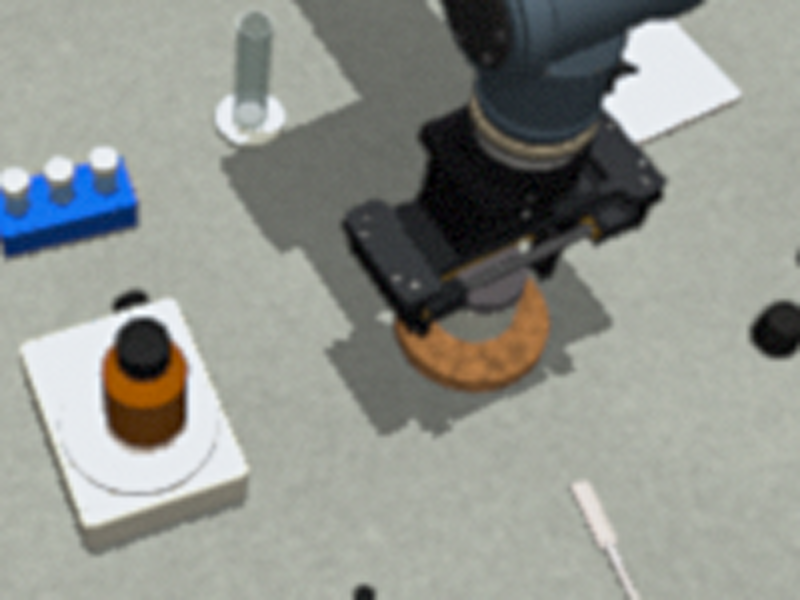

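Gripper straddles the jar (lid at crop (495,290)), well clear of the cylinder. Closing.

Emit:
send_rows:
  steps:
    - [[0,0,0,0,0,0],[0,0,0,0,0,0],[0,0,0,0,0,0],[0,0,0,0,0,0],[0,0,0,0,0,0],[0,0,0,0,0,0]]
  gripper: 1
  force: 20

```text
time: 3.7
position: [0.6153, 0.106, 0.0389]
tool_rot: [-0.002, 0.705, 0.001, 0.709]
ft_force: [-0.0, -0.2, -1.4]
grip_width: 0.0583
```

Emit:
send_rows:
  steps:
    - [[-0.5,0,0,0,0,0],[-1,0,0,0,0,0],[-1.5,0,0,0,0,0],[-2,0,0,0,0,0],[-2,0,0,0,0,0],[-2,0,0,0,0,0],[-1,0,0,0,0,0],[0,0,0,0,0,0]]

```text
time: 4.37
position: [0.613, 0.1063, 0.1454]
tool_rot: [-0.002, 0.707, 0.001, 0.708]
ft_force: [0.6, -0.0, -0.4]
grip_width: 0.0581
```

```bash
python3 -c "
from h import *
go([.491,.337,.16])"
```

```text
t 4.3667 p [0.613  0.1063 0.1454] w 0.0581122919070419 F [ 0.5802 -0.0079 -0.4317] q [-0.0068  0.6151  1.5114 -0.0022  1.014  -1.5804]
axes y [-0.004   1.     -0.0019] z [1.     0.004  0.0011] x [ 0.0011 -0.0019 -1.    ]
shift cm [ -1.5172  23.118  -12.1018]
turn to jaw az 0 [15.038   0.0227  0.0059]
turn to jaw az 90 [0.038  0.0107 0.0182]
turn to jaw az 180 [-14.962   -0.0059   0.0227]
turn to jaw az 270 [-29.962   -0.0285   0.0168]
```

Emit:
send_rows:
  steps:
    - [[-0.2,1.5,-0.8,0,0,0],[-0.2,3,-1.6,0,0,0],[-0.2,3,-1.6,0,0,0],[-0.2,3,-1.6,0,0,0],[-0.2,3,-1.6,0,0,0],[-0.2,3,-1.6,0,0,0],[0,2,-1,0,0,0],[0,1,-0.5,0,0,0]]

```text
time: 5.03
position: [0.4999, 0.3082, 0.1519]
tool_rot: [0.001, 0.71, -0.003, 0.704]
ft_force: [0.7, 0.1, -0.5]
grip_width: 0.0579
```

```bash
python3 -c "
from h import *
go([.491,.337,.06])"
```

```text
t 5.0333 p [0.4999 0.3082 0.1519] w 0.05793250811517879 F [ 0.6664  0.119  -0.5499] q [ 0.3627  0.5688  1.5901 -0.001   0.991  -1.2021]
axes y [ 0.0054  1.     -0.0038] z [ 1.     -0.0054 -0.0075] x [-0.0075 -0.0038 -1.    ]
shift cm [ 9.1854  2.9114 -0.8383]
turn to jaw az 0 [14.9482 -0.0279  0.0844]
turn to jaw az 90 [-0.0517 -0.0716  0.036 ]
turn to jaw az 180 [-15.0516  -0.0846  -0.028 ]
turn to jaw az 270 [29.948   0.0565  0.1123]
```

Emit:
send_rows:
  steps:
    - [[1,1.2,-0.4,-0.05,-0.07,0],[1.5,1,-0.3,0,0,0],[1.5,0.5,0,0,0,0],[1.5,0,0,0,0,0],[1.5,0,0,0,0,0],[1,0,0,0,0,0],[0.5,0,0,0,0,0],[0,0,0,0,0,0]]

```text
time: 5.7
position: [0.4764, 0.3438, 0.057]
tool_rot: [-0.006, 0.713, 0.001, 0.701]
ft_force: [-0.8, 0.5, -0.5]
grip_width: 0.0576
```

```bash
python3 -c "
from h import *
go([.491,.337,.031])"
```

```text
t 5.7 p [0.4764 0.3438 0.057 ] w 0.057610380727723356 F [-0.7513  0.4558 -0.5416] q [ 0.4351  0.7125  1.6394  0.0002  0.8071 -1.147 ]
axes y [-0.0112  0.9999 -0.007 ] z [ 0.9998  0.0111 -0.0159] x [-0.0158 -0.0072 -0.9998]
shift cm [ 2.5774 -0.6827  1.4965]
turn to jaw az 0 [15.1062 -0.0656  0.1726]
turn to jaw az 90 [ 0.1066 -0.1514  0.068 ]
turn to jaw az 180 [-14.893   -0.172   -0.0654]
turn to jaw az 270 [-29.8923  -0.1064  -0.237 ]
```

Emit:
send_rows:
  steps:
    - [[0,-0.4,0.8,0.1,-0.15,0.07],[0,-0.2,0.6,0,0,0],[0,0,0.2,0,0,0],[0.5,0,0,0,0,0],[0.5,0,0,0,0,0],[0,0,0,0,0,0]]

```text
time: 6.2
position: [0.4967, 0.3373, 0.0486]
tool_rot: [0.002, 0.705, 0.0, 0.709]
ft_force: [0.0, 1.3, -2.1]
grip_width: 0.0583
```

```bash
python3 -c "
from h import *
go([.491,.337,.031])"
```

```text
t 6.2 p [0.4967 0.3373 0.0486] w 0.058313452030379395 F [ 0.0054  1.2952 -2.1019] q [ 0.4105  0.7305  1.6279  0.0003  0.7759 -1.1579]
axes y [0.0026 1.     0.0031] z [ 1.     -0.0026  0.0066] x [ 0.0066  0.0031 -1.    ]
shift cm [ 1.7594 -0.0406 -0.5822]
turn to jaw az 0 [14.9752  0.0261 -0.0728]
turn to jaw az 90 [-0.0247  0.063  -0.0298]
turn to jaw az 180 [-15.0247   0.0729   0.0261]
turn to jaw az 270 [29.9751 -0.0467 -0.0988]
```

Emit:
send_rows:
  steps:
    - [[0.4,0,-0.4,0,0.06,0],[0.4,0,0,0,0,0],[0.3,0,0,0,0,0],[0.2,0,0,0,0,0],[0.2,0,0,0,0,0],[0,0,0,0,0,0]]

```text
time: 6.7
position: [0.4919, 0.3374, 0.0319]
tool_rot: [0.002, 0.707, 0.0, 0.707]
ft_force: [-0.6, -0.8, -1.2]
grip_width: 0.0581
```

```bash
python3 -c "
from h import *
go([.491,.337,.031])"
```

```text
t 6.7 p [0.4919 0.3374 0.0319] w 0.058069607068363505 F [-0.6191 -0.7841 -1.165 ] q [ 0.4124  0.7555  1.6386  0.0046  0.7472 -1.1592]
axes y [0.0026 1.     0.003 ] z [ 1.     -0.0026 -0.001 ] x [-0.001  0.003 -1.   ]
shift cm [ 0.0926 -0.0376 -0.085 ]
turn to jaw az 0 [14.975  -0.0301 -0.0147]
turn to jaw az 90 [-0.0249 -0.0098 -0.0285]
turn to jaw az 180 [-15.0249   0.0147  -0.0301]
turn to jaw az 270 [29.975  -0.0448  0.0154]
```

Not yet touching; small steps down until the force rises.

Emit:
send_rows:
  steps:
    - [[0.15,0,0,0,0,0],[0.15,0,0,0,0,0]]

```text
time: 6.87
position: [0.4918, 0.3377, 0.0305]
tool_rot: [0.002, 0.707, 0.0, 0.707]
ft_force: [-3.8, -2.1, 17.0]
grip_width: 0.0583
```

Emit:
send_rows:
  steps:
    - [[0.15,0,0,0,0,0],[0.1,0,0,0,0,0]]

```text
time: 7.03
position: [0.4919, 0.3376, 0.0307]
tool_rot: [0.001, 0.707, 0.0, 0.707]
ft_force: [-0.2, -0.6, 2.3]
grip_width: 0.0582
```

Contact at the predicted height (TCP 0.0306). Release.

Emit:
send_rows:
  steps:
    - [[0,0,0,0,0,0],[0,0,0,0,0,0],[0,0,0,0,0,0],[0,0,0,0,0,0],[0,0,0,0,0,0]]
  gripper: 0

```text
time: 7.45
position: [0.4931, 0.3383, 0.0316]
tool_rot: [0.002, 0.706, 0.001, 0.708]
ft_force: [-0.4, 0.2, -0.4]
grip_width: 0.0824
```

```bash
python3 -c "
from h import *
go([.596,-.132,.24])"
```

```text
t 7.45 p [0.4931 0.3383 0.0316] w 0.08236779441209173 F [-0.4419  0.1594 -0.4138] q [ 0.4133  0.7564  1.6376  0.0037  0.7435 -1.159 ]
axes y [0.0012 1.     0.0039] z [ 1.     -0.0012  0.0027] x [ 0.0027  0.0039 -1.    ]
shift cm [-20.9989 -46.9352  10.4061]
turn to jaw az 0 [14.9885 -0.0092 -0.0498]
turn to jaw az 90 [-0.0115  0.0259 -0.0376]
turn to jaw az 180 [-15.0115   0.0498  -0.0092]
turn to jaw az 270 [29.9884 -0.059  -0.0406]
```

Emit:
send_rows:
  steps:
    - [[-0.7,0,0,0,0,0],[-1.5,0,0,0,0,0],[-2.5,0,0,0,0,0],[-3,-1,0,0,0,0],[-3,-3,1,0,0,0],[-3,-4,1,0,0,0],[-2,-4,1,0,0,0],[-1,-4,1,0,0,0]]

```text
time: 8.12
position: [0.5274, 0.1917, 0.1947]
tool_rot: [-0.003, 0.708, 0.005, 0.706]
ft_force: [1.9, -0.8, -0.7]
grip_width: 0.0868
```

Emit:
send_rows:
  steps:
    - [[0,-4,1,0,0,0],[0,-4,1,0,0,0],[0,-4,1,0,0,0],[0,-4,1,0,0,0],[0,-4,1,0,0,0],[0,-4,1,0,0,0],[0,-3,0,0,0,0],[0,-2,0,0,0,0]]

```text
time: 8.78
position: [0.5952, -0.1079, 0.2045]
tool_rot: [-0.004, 0.702, 0.004, 0.712]
ft_force: [-0.3, 0.9, -0.2]
grip_width: 0.0866
```

```bash
python3 -c "
from h import *
go([.596,-.132,.15])
o=grab('2')
im=cv2.imread('pics/scene2.png');cv2.imwrite('pics/c2.png',im)
P=1;
top_of('2',[.491,.337],.06,.05,.07)"
```

```text
t 8.7833 p [ 0.5952 -0.1079  0.2045] w 0.086647560877194 F [-0.2843  0.8921 -0.2444] q [-0.3666  0.515   1.5156  0.0058  1.0969 -1.9508]
axes y [-0.0107  0.9999 -0.0004] z [0.9998 0.0107 0.0151] x [ 0.0151 -0.0002 -0.9999]
shift cm [ 5.447  -2.4047 -0.0272]
turn to jaw az 0 [15.1022  0.1159 -0.111 ]
turn to jaw az 90 [0.1025 0.1443 0.0031]
turn to jaw az 180 [-14.8972   0.1107   0.1156]
turn to jaw az 270 [-29.8966  -0.0049   0.2258]
scene 276 mean [0.4921 0.3342 0.0583] circ [0.4903 0.3384] 0.03181633725762367 rect [0.4901 0.336 ] (0.05760182812809944, 0.06022099032998085) 77.35106658935547 zsd 0.0024123490617764115
top 391 mean [0.4873 0.3362 0.0595] circ [0.4866 0.3373] 0.02973710373044014 rect [0.4888 0.3367] (0.05801265314221382, 0.05350250005722046) 64.12294006347656 zsd 0.0022048662026131075
```

View pics/c2.png

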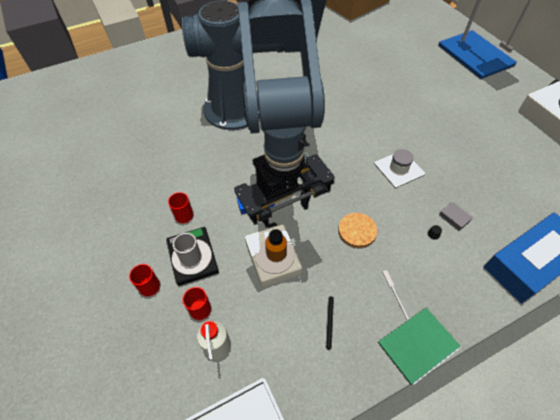

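Jar stands upright on the tile at (402,160); cork mat empty at (358,230). On to the bottle.

Emit:
send_rows:
  steps:
    - [[0.4,-1,0.1,0.1,0.14,0],[0.5,-0.8,0.1,0,0,0],[0.5,-0.3,0,0,0,0],[0.5,0,0,0,0,0],[0.5,0,0,0,0,0],[0,0,0,0,0,0]]

```text
time: 9.38
position: [0.5967, -0.1284, 0.1782]
tool_rot: [0.001, 0.708, -0.0, 0.706]
ft_force: [-0.4, -0.1, -0.3]
grip_width: 0.0869
```

```bash
python3 -c "
from h import *
go([.596,-.132,.076])
top_of('2',[.617,.1025],.07,.012,.026)"
```

```text
t 9.3833 p [ 0.5967 -0.1284  0.1782] w 0.08690228091663564 F [-0.3624 -0.1163 -0.3101] q [-0.3949  0.5604  1.5127  0.0004  1.071  -1.9645]
axes y [0.0014 1.     0.0013] z [ 1.     -0.0014 -0.0022] x [-0.0022  0.0013 -1.    ]
shift cm [10.2184 -0.3765 -0.0481]
turn to jaw az 0 [14.9865 -0.026   0.0068]
turn to jaw az 90 [-0.0135 -0.0209 -0.0122]
turn to jaw az 180 [-15.0135  -0.0068  -0.026 ]
turn to jaw az 270 [29.9864 -0.0191  0.0328]
scene 1013 mean [0.6199 0.1009 0.0174] circ [0.6183 0.1024] 0.05248831957578659 rect [0.6174 0.1018] (0.10171068459749222, 0.10298892855644226) 54.341888427734375 zsd 0.0017320662900029116
top 1077 mean [0.6144 0.1033 0.0175] circ [0.6154 0.1036] 0.05234473943710327 rect [0.6151 0.1036] (0.10307319462299347, 0.10057088732719421) 46.01815414428711 zsd 0.002045708044561592
```

Emit:
send_rows:
  steps:
    - [[1,-0.35,0,0,0,0],[1.5,0,0,0,0,0],[1.5,0,0,0,0,0],[1.5,0,0,0,0,0],[1.5,0,0,0,0,0],[1,0,0,0,0,0],[0.5,0,0,0,0,0],[0,0,0,0,0,0]]

```text
time: 10.05
position: [0.5963, -0.128, 0.0862]
tool_rot: [-0.001, 0.708, 0.003, 0.706]
ft_force: [-0.2, -0.3, -0.0]
grip_width: 0.0871
```

```bash
python3 -c "
from h import *
go([.596,-.132,.076])"
```

```text
t 10.05 p [ 0.5963 -0.128   0.0862] w 0.08706573379089692 F [-0.242  -0.3471 -0.0302] q [-0.3947  0.685   1.5782  0.0007  0.8819 -1.9715]
axes y [-0.0055  1.      0.0018] z [ 1.      0.0055 -0.0029] x [-0.003   0.0018 -1.    ]
shift cm [ 1.0222 -0.4033 -0.0264]
turn to jaw az 0 [15.0525 -0.0358  0.0084]
turn to jaw az 90 [ 0.0525 -0.0281 -0.0175]
turn to jaw az 180 [-14.9474  -0.0084  -0.0358]
turn to jaw az 270 [-29.9474   0.0274  -0.0441]
```

Emit:
send_rows:
  steps:
    - [[0.4,-0.4,0,0,0,0],[0.4,0,0,0,0,0],[0.1,0,0,0,0,0],[0,0,0,0,0,0]]

```text
time: 10.38
position: [0.5974, -0.1326, 0.0776]
tool_rot: [-0.002, 0.707, 0.002, 0.707]
ft_force: [-0.7, -0.5, 0.0]
grip_width: 0.0872
```

Emit:
send_rows:
  steps:
    - [[0,0,0,0,0,0],[0,0,0,0,0,0],[0,0,0,0,0,0],[0,0,0,0,0,0],[0,0,0,0,0,0],[0,0,0,0,0,0]]
  gripper: 1

```text
time: 10.88
position: [0.5988, -0.1333, 0.0798]
tool_rot: [-0.002, 0.706, 0.002, 0.708]
ft_force: [-0.8, 0.8, 0.7]
grip_width: 0.055
```

Emit:
send_rows:
  steps:
    - [[-0.4,0,0,0,0,0],[-0.8,0,0,0,0,0],[-1.2,0,0,0,0,0],[-1.5,0,0,0,0,0],[-1.5,0,0,0,0,0],[-1,0,0,0,0,0],[-0.5,0,0,0,0,0],[0,0,0,0,0,0]]

```text
time: 11.55
position: [0.5964, -0.1323, 0.1522]
tool_rot: [-0.002, 0.708, 0.003, 0.706]
ft_force: [0.0, 0.3, -2.4]
grip_width: 0.0534
```

```bash
python3 -c "
from h import *
go([.617,.1025,.15])
o=grab('3')
im=cv2.imread('pics/scene3.png');crop('',im,200,150,400,300,4,'pics/c3.png')"
```

```text
t 11.55 p [ 0.5964 -0.1323  0.1522] w 0.05344395924345184 F [ 0.0322  0.2924 -2.423 ] q [-0.4012  0.594   1.5334  0.0005  1.0164 -1.9784]
axes y [-0.0061  1.      0.0013] z [ 1.      0.0061 -0.0019] x [-0.0019  0.0013 -1.    ]
shift cm [ 0.2465 23.4661  2.2022]
turn to jaw az 0 [15.058  -0.0237  0.0043]
turn to jaw az 90 [ 0.0581 -0.0179 -0.0123]
turn to jaw az 180 [-14.9419  -0.0043  -0.0237]
turn to jaw az 270 [-29.9419   0.0194  -0.028 ]
```

View pics/c3.png

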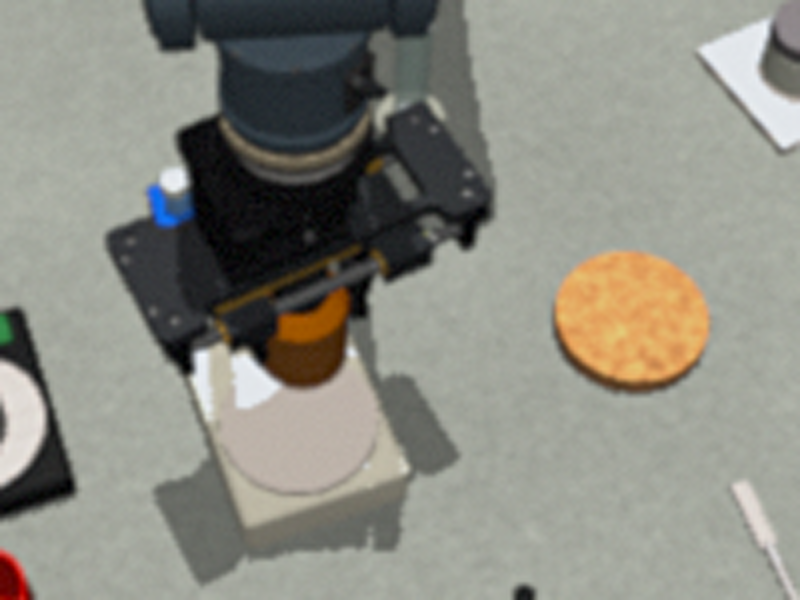

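Bottle held upright and clear of the plate. On to the cork mat.

Emit:
send_rows:
  steps:
    - [[0,1.5,0.2,0.06,0,0],[0,3,0.3,0,0,0],[0,3,0.3,0,0,0],[0,3,0.3,0,0,0],[0,3,0.3,0,0,0],[0,3,0.3,0,0,0],[0,2,0.2,0,0,0],[0,1,0,0,0,0]]

```text
time: 12.32
position: [0.6119, 0.0666, 0.1426]
tool_rot: [0.004, 0.713, -0.002, 0.701]
ft_force: [-0.5, -0.5, -2.1]
grip_width: 0.0528
```

```bash
python3 -c "
from h import *
go([.617,.1025,.1])"
```

```text
t 12.3167 p [0.6119 0.0666 0.1426] w 0.052839205604484206 F [-0.4563 -0.5336 -2.1466] q [-0.0739  0.6173  1.5169  0.0021  1.0245 -1.6361]
axes y [0.0097 0.9999 0.0029] z [ 0.9998 -0.0097 -0.0169] x [-0.0169  0.0031 -0.9999]
shift cm [4.2608 3.5857 0.5438]
turn to jaw az 0 [14.9069 -0.1493  0.1043]
turn to jaw az 90 [-0.0927 -0.1617 -0.0287]
turn to jaw az 180 [-15.0923  -0.1046  -0.1497]
turn to jaw az 270 [29.9062 -0.0449  0.2532]
```

Emit:
send_rows:
  steps:
    - [[0.5,1.5,0.2,-0.09,-0.16,0],[0.8,1.3,0.2,0,0,0],[0.8,0.6,0,0,0,0],[0.8,0,0,0,0,0],[0.6,0,0,0,0,0],[0,0,0,0,0,0]]

```text
time: 12.82
position: [0.6134, 0.1028, 0.1008]
tool_rot: [-0.001, 0.71, 0.001, 0.704]
ft_force: [-0.5, 1.6, -2.8]
grip_width: 0.0534
```

```bash
python3 -c "
from h import *
go([.617,.1025,.0498])"
```

```text
t 12.8167 p [0.6134 0.1028 0.1008] w 0.05342234426052434 F [-0.528   1.6087 -2.8321] q [-0.0139  0.6781  1.5343  0.0015  0.9372 -1.5884]
axes y [-0.0028  1.      0.0013] z [ 1.      0.0028 -0.008 ] x [-0.008   0.0013 -1.    ]
shift cm [ 5.1003 -0.0427  0.3985]
turn to jaw az 0 [15.0264 -0.0696  0.0498]
turn to jaw az 90 [ 0.0265 -0.076  -0.0126]
turn to jaw az 180 [-14.9735  -0.0497  -0.0696]
turn to jaw az 270 [-29.9733   0.0198  -0.1193]
```

Emit:
send_rows:
  steps:
    - [[0.5,0,0.3,0,-0.08,0],[0.8,0,0.1,0,0,0],[0.8,0,0,0,0,0],[0.8,0,0,0,0,0],[0.6,0,0,0,0,0],[0.4,0,0,0,0,0],[0.2,0,0,0,0,0],[0,0,0,0,0,0]]

```text
time: 13.48
position: [0.6183, 0.0983, 0.0544]
tool_rot: [0.001, 0.707, -0.001, 0.707]
ft_force: [-0.2, 1.2, -1.9]
grip_width: 0.0536
```

```bash
python3 -c "
from h import *
go([.617,.1025,.0498])"
```

```text
t 13.4833 p [0.6183 0.0983 0.0544] w 0.05356333071288894 F [-0.1889  1.2337 -1.8896] q [-0.0207  0.7472  1.5513  0.0004  0.8432 -1.589 ]
axes y [0.0028 1.     0.0003] z [ 1.     -0.0028 -0.0001] x [-0.0001  0.0003 -1.    ]
shift cm [ 0.4576  0.4159 -0.1357]
turn to jaw az 0 [14.9737 -0.0029 -0.002 ]
turn to jaw az 90 [-0.0263 -0.0006 -0.0031]
turn to jaw az 180 [-15.0263   0.002   -0.0029]
turn to jaw az 270 [29.9737 -0.0049  0.0009]
```

Emit:
send_rows:
  steps:
    - [[0,0.4,-0.1,0,0,0],[0.15,0,0,0,0,0],[0.2,0,0,0,0,0],[0.15,0,0,0,0,0]]

```text
time: 13.82
position: [0.6181, 0.1031, 0.0501]
tool_rot: [0.001, 0.706, -0.001, 0.708]
ft_force: [-0.6, -0.0, -1.8]
grip_width: 0.0532
```

Emit:
send_rows:
  steps:
    - [[0.15,0,0,0,0,0],[0.15,0,0,0,0,0]]

```text
time: 13.98
position: [0.6182, 0.1032, 0.0498]
tool_rot: [0.0, 0.706, -0.001, 0.708]
ft_force: [-3.8, -0.8, 8.7]
grip_width: 0.0533
```

Contact at the predicted 0.0498. Release.

Emit:
send_rows:
  steps:
    - [[0,0,0,0,0,0],[0,0,0,0,0,0],[0,0,0,0,0,0],[0,0,0,0,0,0],[0,0,0,0,0,0],[0,0,0,0,0,0]]
  gripper: 0

```text
time: 14.48
position: [0.6203, 0.1033, 0.052]
tool_rot: [0.0, 0.704, -0.001, 0.71]
ft_force: [-0.3, -0.7, 0.3]
grip_width: 0.0833
```

Emit:
send_rows:
  steps:
    - [[-0.7,0,0,0,0,0],[-1.5,0,0,0,0,0],[-2.5,0,0,0,0,0],[-3,0,0,0,0,0],[-3,0,0,0,0,0],[-3,0,0,0,0,0],[-2,0,0,0,0,0],[-1,-1,0,0,0,0]]

```text
time: 15.15
position: [0.6158, 0.0944, 0.2235]
tool_rot: [0.0, 0.708, 0.0, 0.706]
ft_force: [0.7, -0.3, 0.6]
grip_width: 0.0869
```

Emit:
send_rows:
  steps:
    - [[0,-3,-0.7,0,0,0],[0,-4,-1,0,0,0],[0,-4,-1,0,0,0],[0,-4,-1,0,0,0],[0,-4,-1,0,0,0],[0,-4,-1,0,0,0],[0,-4,-1,0,0,0],[0,-4,-1,0,0,0]]

```text
time: 15.82
position: [0.5407, -0.2175, 0.2274]
tool_rot: [-0.005, 0.705, 0.005, 0.709]
ft_force: [0.2, -0.2, 0.8]
grip_width: 0.0871
```

```bash
python3 -c "
from h import *
go([.501,-.329,.2])"
```

```text
t 15.8167 p [ 0.5407 -0.2175  0.2274] w 0.08708963668585043 F [ 0.2275 -0.1874  0.8493] q [-0.5762  0.4624  1.5403  0.0044  1.1337 -2.1628]
axes y [-0.014   0.9999  0.0004] z [0.9999 0.014  0.0066] x [ 0.0066  0.0005 -1.    ]
shift cm [  2.7125 -11.0971  -4.1414]
turn to jaw az 0 [15.1337  0.0459 -0.0526]
turn to jaw az 90 [ 0.1338  0.0626 -0.0042]
turn to jaw az 180 [-14.8661   0.0524   0.0458]
turn to jaw az 270 [-29.866    0.0066   0.0979]
```

Emit:
send_rows:
  steps:
    - [[0,-3,-1.2,0.13,0.06,0],[0,-3,-1.2,0,0,0],[0,-2,-0.7,0,0,0],[0,-1,-0.3,0,0,0],[0,0,0,0,0,0],[0,0,0,0,0,0]]

```text
time: 16.32
position: [0.4982, -0.3234, 0.2249]
tool_rot: [0.005, 0.709, -0.005, 0.706]
ft_force: [0.5, -0.0, 0.7]
grip_width: 0.087
```

```bash
python3 -c "
from h import *
go([.501,-.329,.075])
grab('4')
cv2.imwrite('pics/c4.png',cv2.imread('pics/scene4.png'))
top_of('4',[.617,.103],.05,.09,.12)
top_of('4',[.59,-.137],.12,.037,.056)
top_of('4',[.60,-.137],.12,.046,.056)"
```

```text
t 16.3167 p [ 0.4982 -0.3234  0.2249] w 0.08701514699223932 F [ 0.4585 -0.0196  0.7005] q [-0.7621  0.4842  1.5078 -0.0037  1.1524 -2.3174]
axes y [ 0.0139  0.9999 -0.0006] z [ 0.9999 -0.0139 -0.0043] x [-0.0043 -0.0006 -1.    ]
shift cm [14.9865 -0.5424  0.3546]
turn to jaw az 0 [14.867  -0.028   0.0369]
turn to jaw az 90 [-0.1329 -0.0414  0.0056]
turn to jaw az 180 [-15.1329  -0.037   -0.0281]
turn to jaw az 270 [29.867   0.0088  0.0647]
scene 165 mean [0.6203 0.0999 0.1046] circ [0.6179 0.102 ] 0.017523400485515594 rect [0.6185 0.1025] (0.03221157565712929, 0.032908204942941666) 27.46391487121582 zsd 0.005001391317652404
top 153 mean [0.6132 0.1022 0.1062] circ [0.6146 0.1031] 0.017124367877840996 rect [0.6142 0.1026] (0.03275468200445175, 0.03184298798441887) 0.22902627289295197 zsd 0.004208722596831189
scene 2048 mean [ 0.5908 -0.14    0.0446] circ [ 0.5853 -0.1381] 0.08515506237745285 rect [ 0.5859 -0.1381] (0.10934627801179886, 0.14106044173240662) 82.68873596191406 zsd 0.0035193451018889293
top 1959 mean [ 0.5813 -0.1358  0.0443] circ [ 0.5825 -0.137 ] 0.0850738137960434 rect [ 0.5827 -0.1366] (0.10913039743900299, 0.139103502035141) 82.9587173461914 zsd 0.0036541833027932194
scene 917 mean [ 0.6014 -0.14    0.0479] circ [ 0.6007 -0.1397] 0.05070522800087929 rect [ 0.6008 -0.1406] (0.09602027386426926, 0.10006671398878098) 61.78078842163086 zsd 0.0011835465191209747
top 784 mean [ 0.5967 -0.1377  0.048 ] circ [ 0.582  -0.1382] 0.0655413419008255 rect [ 0.5883 -0.1356] (0.09930285066366196, 0.11861968040466309) 75.98589324951172 zsd 0.0014707560235939232
```

View pics/c4.png

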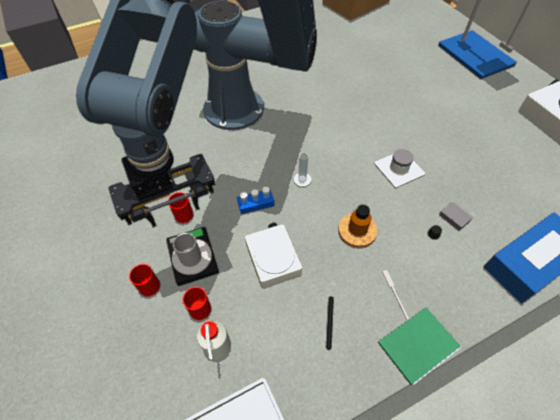

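Bottle stands on the cork centre ((360,222) in the picture); stirrer empty. Now the beaker.

Emit:
send_rows:
  steps:
    - [[1,-0.5,0.3,-0.13,-0.04,0],[2,0,0,0,0,0],[2,0,0,0,0,0],[1.5,0,0,0,0,0],[1,0,0,0,0,0],[0.5,0,0,0,0,0],[0,0,0,0,0,0]]

```text
time: 17.0
position: [0.5076, -0.3194, 0.1404]
tool_rot: [-0.007, 0.706, 0.007, 0.708]
ft_force: [0.1, -0.3, -0.3]
grip_width: 0.0867
```

```bash
python3 -c "
from h import *
go([.501,-.329,.075])"
```

```text
t 17.0 p [ 0.5076 -0.3194  0.1404] w 0.08673857987967432 F [ 0.0561 -0.2844 -0.2831] q [-0.7488  0.5948  1.5762  0.0025  0.9673 -2.3411]
axes y [-0.02    0.9998 -0.0008] z [0.9998 0.02   0.0038] x [ 0.0039 -0.0008 -1.    ]
shift cm [ 6.5361 -0.9406 -0.7072]
turn to jaw az 0 [15.1913  0.035  -0.0231]
turn to jaw az 90 [0.1913 0.0368 0.0075]
turn to jaw az 180 [-14.8086   0.0229   0.0348]
turn to jaw az 270 [-29.8086  -0.0118   0.0575]
```

Emit:
send_rows:
  steps:
    - [[0,-0.6,-0.4,0.1,0.03,0],[0,-0.3,-0.2,0,0,0],[0.2,0,0,0,0,0],[0,0,0,0,0,0]]

```text
time: 17.33
position: [0.5029, -0.3294, 0.1398]
tool_rot: [-0.005, 0.706, 0.003, 0.708]
ft_force: [0.2, 0.4, 0.0]
grip_width: 0.0871
```

```bash
python3 -c "
from h import *
go([.501,-.329,.075])"
```

```text
t 17.3333 p [ 0.5029 -0.3294  0.1398] w 0.08709833682304517 F [0.1649 0.3924 0.0116] q [-0.7655  0.5971  1.5733 -0.0004  0.967  -2.347 ]
axes y [-0.0109  0.9999 -0.0031] z [0.9999 0.0109 0.0027] x [ 0.0028 -0.0031 -1.    ]
shift cm [ 6.4756  0.0662 -0.2024]
turn to jaw az 0 [15.1044  0.0441  0.0027]
turn to jaw az 90 [0.1044 0.0263 0.0298]
turn to jaw az 180 [-14.8956  -0.0027   0.044 ]
turn to jaw az 270 [-29.8955  -0.0466   0.0412]
```

Emit:
send_rows:
  steps:
    - [[0.7,0,-0.2,0.05,0.03,0],[1,0,0,0,0,0],[1,0,0,0,0,0],[1,0,0,0,0,0],[1,0,0,0,0,0],[0.8,0,0,0,0,0],[0.4,0,0,0,0,0],[0,0,0,0,0,0]]

```text
time: 18.0
position: [0.5006, -0.3305, 0.075]
tool_rot: [-0.003, 0.707, -0.0, 0.707]
ft_force: [-0.2, 0.3, 0.7]
grip_width: 0.0868
```

```bash
python3 -c "
from h import *
go([.501,-.329,.075])"
```

```text
t 18.0 p [ 0.5006 -0.3305  0.075 ] w 0.08675458089477979 F [-0.227   0.2758  0.7009] q [-0.7684  0.6903  1.6148 -0.0035  0.8336 -2.3407]
axes y [-0.0039  1.     -0.0039] z [1.     0.0039 0.0003] x [ 0.0003 -0.0039 -1.    ]
shift cm [-0.0043  0.1516  0.0432]
turn to jaw az 0 [15.0371  0.0317  0.0269]
turn to jaw az 90 [0.0371 0.0031 0.0372]
turn to jaw az 180 [-14.9629  -0.0268   0.0316]
turn to jaw az 270 [-29.9628  -0.0584   0.0048]
```

Emit:
send_rows:
  steps:
    - [[0,0,0,0,0,0],[0,0,0,0,0,0],[0,0,0,0,0,0],[0,0,0,0,0,0],[0,0,0,0,0,0],[0,0,0,0,0,0]]
  gripper: 1

```text
time: 18.5
position: [0.5012, -0.3308, 0.0755]
tool_rot: [-0.003, 0.707, -0.0, 0.708]
ft_force: [-0.2, -0.4, -1.0]
grip_width: 0.0564
```

Emit:
send_rows:
  steps:
    - [[-0.4,0,0,0,0,0],[-0.8,0,0,0,0,0],[-1.2,0,0,0,0,0],[-1.5,0,0,0,0,0],[-1.5,0,0,0,0,0],[-1.5,0,0,0,0,0],[-1,0,0,0,0,0],[-0.5,0,0,0,0,0]]

```text
time: 19.17
position: [0.5001, -0.3295, 0.1655]
tool_rot: [-0.003, 0.707, 0.0, 0.707]
ft_force: [-0.1, 0.2, -1.8]
grip_width: 0.0561
```

```bash
python3 -c "
from h import *
go([.599,-.139,.17])"
```

```text
t 19.1667 p [ 0.5001 -0.3295  0.1655] w 0.056142753766052086 F [-0.1463  0.1798 -1.7785] q [-0.7676  0.5609  1.5566 -0.0031  1.0221 -2.3411]
axes y [-0.0043  1.     -0.0033] z [ 1.      0.0043 -0.0004] x [-0.0004 -0.0033 -1.    ]
shift cm [-0.5126 19.0092  9.968 ]
turn to jaw az 0 [15.0407  0.0221  0.0277]
turn to jaw az 90 [ 0.0407 -0.0036  0.0317]
turn to jaw az 180 [-14.9592  -0.0277   0.0221]
turn to jaw az 270 [-29.9592  -0.0497  -0.0056]
```

Emit:
send_rows:
  steps:
    - [[-0.2,1.5,0.8,0,0,0],[-0.2,3,1.6,0,0,0],[0,3,1.6,0,0,0],[0,3,1.6,0,0,0],[0,3,1.6,0,0,0],[0,2,1,0,0,0],[0,1,0.5,0,0,0],[0,0,0,0,0,0]]

```text
time: 19.83
position: [0.5904, -0.1614, 0.1722]
tool_rot: [-0.002, 0.706, -0.004, 0.709]
ft_force: [-0.1, -0.3, 0.1]
grip_width: 0.0565
```

```bash
python3 -c "
from h import *
go([.599,-.139,.12])"
```

```text
t 19.8333 p [ 0.5904 -0.1614  0.1722] w 0.05654661368479461 F [-0.069  -0.2838  0.0662] q [-0.4462  0.5665  1.5208 -0.0069  1.0465 -2.0118]
axes y [ 0.0018  1.     -0.0087] z [ 1.     -0.0018  0.0045] x [ 0.0044 -0.0087 -1.    ]
shift cm [5.2062 2.2869 0.8358]
turn to jaw az 0 [14.9826  0.0987  0.0319]
turn to jaw az 90 [-0.0172  0.0426  0.0832]
turn to jaw az 180 [-15.0171  -0.0319   0.0988]
turn to jaw az 270 [29.9824  0.1306 -0.0668]
```

Emit:
send_rows:
  steps:
    - [[0.4,1,0.4,0,0.04,0.08],[0.8,0.8,0.3,0,0,0],[0.9,0.2,0,0,0,0],[0.9,0,0,0,0,0],[0.8,0,0,0,0,0],[0.5,0,0,0,0,0],[0.2,0,0,0,0,0],[0,0,0,0,0,0]]

```text
time: 20.5
position: [0.5944, -0.1451, 0.1201]
tool_rot: [0.003, 0.709, -0.003, 0.705]
ft_force: [-1.4, 0.6, -1.4]
grip_width: 0.0565
```

```bash
python3 -c "
from h import *
go([.599,-.139,.0875])"
```

```text
t 20.5 p [ 0.5944 -0.1451  0.1201] w 0.056507730450759824 F [-1.3876  0.6016 -1.414 ] q [-0.4206  0.6396  1.5511 -0.0028  0.9563 -1.9824]
axes y [0.0073 1.     0.0001] z [ 1.     -0.0073 -0.0059] x [-0.0059  0.0001 -1.    ]
shift cm [3.2539 0.6088 0.4704]
turn to jaw az 0 [14.9302 -0.0445  0.0434]
turn to jaw az 90 [-0.0698 -0.056  -0.0007]
turn to jaw az 180 [-15.0697  -0.0434  -0.0446]
turn to jaw az 270 [29.9301 -0.0011  0.0877]
```

Emit:
send_rows:
  steps:
    - [[0.3,0.4,0.3,-0.07,-0.06,0],[0.6,0.2,0.1,0,0,0],[0.6,0,0,0,0,0],[0.5,0,0,0,0,0],[0.3,0,0,0,0,0],[0.1,0,0,0,0,0],[0,0,0,0,0,0]]

```text
time: 21.08
position: [0.5994, -0.1395, 0.094]
tool_rot: [-0.0, 0.706, -0.0, 0.708]
ft_force: [0.3, -0.8, -1.5]
grip_width: 0.0559
```

```bash
python3 -c "
from h import *
go([.599,-.139,.0875])"
```

```text
t 21.0833 p [ 0.5994 -0.1395  0.094 ] w 0.05590829397069544 F [ 0.2736 -0.8058 -1.5452] q [-0.4102  0.6776  1.5641  0.0005  0.8974 -1.9811]
axes y [ 0.0002  1.     -0.0007] z [ 1.     -0.0002  0.0024] x [ 0.0024 -0.0007 -1.    ]
shift cm [ 0.6459  0.0493 -0.0372]
turn to jaw az 0 [14.9984  0.0233 -0.0133]
turn to jaw az 90 [-0.0015  0.0232  0.0064]
turn to jaw az 180 [-15.0015   0.0133   0.0233]
turn to jaw az 270 [29.9984  0.01   -0.0365]
```

Emit:
send_rows:
  steps:
    - [[0.2,0,0,0,0.02,0],[0.2,0,0,0,0,0],[0.2,0,0,0,0,0]]

```text
time: 21.33
position: [0.6, -0.1397, 0.0882]
tool_rot: [-0.0, 0.707, -0.001, 0.708]
ft_force: [0.9, -0.0, -0.7]
grip_width: 0.0564
```

Emit:
send_rows:
  steps:
    - [[0.15,0,0,0,0,0],[0.15,0,0,0,0,0]]

```text
time: 21.5
position: [0.6002, -0.1397, 0.0873]
tool_rot: [-0.001, 0.706, -0.001, 0.708]
ft_force: [-4.1, 1.6, 14.3]
grip_width: 0.056
```

Contact at the predicted 0.0873. Release, then go to the jar.

Emit:
send_rows:
  steps:
    - [[0,0,0,0,0,0],[0,0,0,0,0,0],[0,0,0,0,0,0],[0,0,0,0,0,0],[0,0,0,0,0,0],[0,0,0,0,0,0]]
  gripper: 0

```text
time: 22.0
position: [0.6013, -0.1402, 0.0887]
tool_rot: [-0.001, 0.705, -0.001, 0.709]
ft_force: [-0.1, 0.6, 1.1]
grip_width: 0.0843
```

Emit:
send_rows:
  steps:
    - [[-0.7,0,0,0,0,0],[-1.5,0,0,0,0,0],[-2.5,0,0,0,0,0],[-3,0,0,0,0,0],[-3,0,0,0,0,0],[-2,0,0,0,0,0],[-1,0,0,0,0,0],[0,2,0,0,0,0]]

```text
time: 22.67
position: [0.6001, -0.1224, 0.2323]
tool_rot: [0.0, 0.707, -0.002, 0.708]
ft_force: [0.5, 0.2, -0.2]
grip_width: 0.087
```

Emit:
send_rows:
  steps:
    - [[0,4,-1,0,0,0],[0,4,-1,0,0,0],[0,4,-1,0,0,0],[0,4,-1,0,0,0],[0,4,-1,0,0,0],[0,4,-1,0,0,0],[0,4,-1,0,0,0],[0,4,-1,0,0,0]]

```text
time: 23.33
position: [0.5254, 0.1985, 0.2366]
tool_rot: [0.003, 0.701, -0.009, 0.713]
ft_force: [-0.3, -0.0, 0.2]
grip_width: 0.0871
```

```bash
python3 -c "
from h import *
go([.491,.337,.2])"
```

```text
t 23.3333 p [0.5254 0.1985 0.2366] w 0.08712880104892054 F [-0.2972 -0.0399  0.1518] q [ 0.1679  0.42    1.5876 -0.0114  1.1185 -1.3808]
axes y [ 0.0172  0.9998 -0.0072] z [ 0.9997 -0.0171  0.0171] x [ 0.017  -0.0075 -0.9998]
shift cm [ 3.496  13.8166 -3.7365]
turn to jaw az 0 [14.8356  0.1829 -0.0728]
turn to jaw az 90 [-0.1639  0.1632  0.0703]
turn to jaw az 180 [-15.1634   0.0731   0.1838]
turn to jaw az 270 [29.8348  0.1098 -0.2549]
```

Emit:
send_rows:
  steps:
    - [[0.5,3,-0.8,-0.16,0.16,0.07],[0.5,3,-0.8,0,0,0],[1,3,-0.8,0,0,0],[1,2,-0.5,0,0,0],[1,1,0,0,0,0],[1,0,0,0,0,0],[0.5,0,0,0,0,0],[0,0,0,0,0,0]]

```text
time: 24.0
position: [0.4921, 0.3321, 0.1826]
tool_rot: [-0.003, 0.705, 0.005, 0.709]
ft_force: [-0.2, -0.2, 0.7]
grip_width: 0.0871
```

```bash
python3 -c "
from h import *
go([.491,.337,.1])
grab('5')
cv2.imwrite('pics/c5.png',cv2.imread('pics/scene5.png'))
top_of('5',[.599,-.139],.05,.11,.135)
top_of('5',[.499,-.326],.07,.031,.045)"
```

```text
t 24.0 p [0.4921 0.3321 0.1826] w 0.08713573969677585 F [-0.2488 -0.2239  0.729 ] q [ 0.4051  0.5309  1.5584  0.0013  1.0463 -1.1785]
axes y [-0.0121  0.9999  0.0033] z [0.9999 0.0121 0.0051] x [ 0.0051  0.0034 -1.    ]
shift cm [ 8.26    0.4593 -0.1489]
turn to jaw az 0 [15.1156  0.0132 -0.0634]
turn to jaw az 90 [ 0.1157  0.0487 -0.0319]
turn to jaw az 180 [-14.8843   0.0631   0.0132]
turn to jaw az 270 [-29.8842   0.0499   0.0762]
scene 183 mean [ 0.6026 -0.1402  0.1188] circ [ 0.6017 -0.14  ] 0.028412027284502983 rect [ 0.6024 -0.1401] (0.05411646142601967, 0.05474833399057388) 33.73065948486328 zsd 0.0040930782030692385
top 120 mean [ 0.6    -0.1395  0.1198] circ [ 0.5992 -0.1387] 0.028290173038840294 rect [ 0.5994 -0.1394] (0.053151290863752365, 0.05588388070464134) 89.81022644042969 zsd 0.0037421147874581837
scene 1088 mean [ 0.5016 -0.3269  0.0355] circ [ 0.492  -0.3275] 0.0588638000190258 rect [ 0.5    -0.3265] (0.09991466999053955, 0.09928785264492035) 47.31315994262695 zsd 0.0016135586530195802
top 1046 mean [ 0.4972 -0.3249  0.0352] circ [ 0.4918 -0.3209] 0.05673268809914589 rect [ 0.4976 -0.3248] (0.09788341075181961, 0.09845654666423798) 89.67086791992188 zsd 0.0018642560962877724
```

View pics/c5.png

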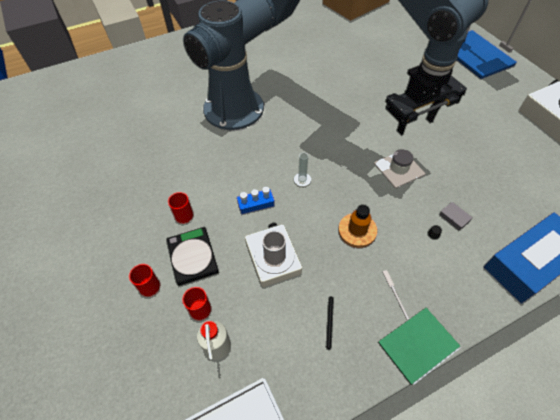

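Beaker stands on the stirrer plate ((274,247)), pan empty at (191,257). Descend on the jar.

Emit:
send_rows:
  steps:
    - [[0.8,0.4,-0.1,0.11,0.05,0],[1.5,0,0,0,0,0],[1.5,0,0,0,0,0],[1.5,0,0,0,0,0],[1,0,0,0,0,0],[0.5,0,0,0,0,0],[0,0,0,0,0,0]]

```text
time: 24.68
position: [0.4986, 0.332, 0.1153]
tool_rot: [0.008, 0.704, -0.003, 0.71]
ft_force: [-0.9, 0.7, 0.3]
grip_width: 0.0869
```

```bash
python3 -c "
from h import *
go([.491,.337,.03])"
```

```text
t 24.6833 p [0.4986 0.332  0.1153] w 0.08693244089443425 F [-0.9337  0.6651  0.2919] q [ 0.3995  0.6268  1.6015  0.0038  0.9026 -1.1587]
axes y [0.015  0.9999 0.0071] z [ 0.9999 -0.015   0.0086] x [ 0.0087  0.0069 -0.9999]
shift cm [ 8.5232  0.4285 -0.8411]
turn to jaw az 0 [14.8566  0.0122 -0.1171]
turn to jaw az 90 [-0.1433  0.0825 -0.0669]
turn to jaw az 180 [-15.1431   0.1176   0.0123]
turn to jaw az 270 [29.8563 -0.1046 -0.129 ]
```

Emit:
send_rows:
  steps:
    - [[0.3,0.3,-0.5,-0.1,0.08,-0.06],[0.5,0.1,-0.2,0,0,0],[0.5,0,0,0,0,0],[0.5,0,0,0,0,0],[0.3,0,0,0,0,0],[0,0,0,0,0,0]]

```text
time: 25.18
position: [0.4927, 0.3371, 0.0945]
tool_rot: [0.002, 0.706, -0.001, 0.708]
ft_force: [0.7, 0.2, 0.4]
grip_width: 0.0874
```

```bash
python3 -c "
from h import *
go([.491,.337,.03])"
```

```text
t 25.1833 p [0.4927 0.3371 0.0945] w 0.08742461705294277 F [0.7175 0.2447 0.3574] q [ 0.4129  0.6576  1.6135  0.0005  0.8666 -1.154 ]
axes y [0.0043 1.     0.002 ] z [ 1.     -0.0043  0.0035] x [ 0.0035  0.002  -1.    ]
shift cm [ 6.4461 -0.0283 -0.1926]
turn to jaw az 0 [14.959   0.0112 -0.0408]
turn to jaw az 90 [-0.041   0.0331 -0.0189]
turn to jaw az 180 [-15.041    0.0409   0.0112]
turn to jaw az 270 [29.959  -0.0296 -0.052 ]
```

Emit:
send_rows:
  steps:
    - [[0.7,0,-0.1,0,0.03,0],[1,0,0,0,0,0],[1,0,0,0,0,0],[1,0,0,0,0,0],[1,0,0,0,0,0],[0.7,0,0,0,0,0],[0.3,0,0,0,0,0],[0,0,0,0,0,0]]

```text
time: 25.85
position: [0.4914, 0.3371, 0.0303]
tool_rot: [0.002, 0.708, -0.001, 0.707]
ft_force: [0.1, 0.3, -0.3]
grip_width: 0.087
```

```bash
python3 -c "
from h import *
go([.491,.337,.03])"
```

```text
t 25.85 p [0.4914 0.3371 0.0303] w 0.08702842923586829 F [ 0.1065  0.2872 -0.2591] q [ 0.413   0.7579  1.6397  0.0026  0.7445 -1.1554]
axes y [0.0043 1.     0.0014] z [ 1.     -0.0043 -0.0012] x [-0.0012  0.0014 -1.    ]
shift cm [ 0.0295 -0.0077 -0.0362]
turn to jaw az 0 [14.959  -0.0196 -0.001 ]
turn to jaw az 90 [-0.041  -0.0118 -0.0131]
turn to jaw az 180 [-15.041    0.001   -0.0196]
turn to jaw az 270 [29.959  -0.0206  0.0185]
```

Emit:
send_rows:
  steps:
    - [[0,0,0,0,0,0],[0,0,0,0,0,0],[0,0,0,0,0,0],[0,0,0,0,0,0],[0,0,0,0,0,0],[0,0,0,0,0,0]]
  gripper: 1

```text
time: 26.35
position: [0.4922, 0.3375, 0.0312]
tool_rot: [0.002, 0.707, -0.001, 0.707]
ft_force: [0.1, -0.3, -1.6]
grip_width: 0.0582
```

Emit:
send_rows:
  steps:
    - [[-0.5,0,0,0,0,0],[-1,0,0,0,0,0],[-1.5,0,0,0,0,0],[-2,0,0,0,0,0],[-2.5,0,0,0,0,0],[-2.5,0,0,0,0,0],[-2.5,0,0,0,0,0],[-2,0,0,0,0,0]]

```text
time: 27.02
position: [0.4878, 0.3352, 0.1813]
tool_rot: [0.0, 0.711, -0.003, 0.703]
ft_force: [0.4, 0.0, -2.8]
grip_width: 0.0581
```

```bash
python3 -c "
from h import *
go([.499,-.326,.2])"
```

```text
t 27.0167 p [0.4878 0.3352 0.1813] w 0.05814062713082426 F [ 0.3602  0.0255 -2.7789] q [ 0.4124  0.5365  1.5513  0.0019  1.0648 -1.155 ]
axes y [ 0.0043  1.     -0.003 ] z [ 0.9999 -0.0043 -0.0108] x [-0.0108 -0.0029 -0.9999]
shift cm [ -1.6854 -66.1157   1.3805]
turn to jaw az 0 [14.9588 -0.0587  0.1031]
turn to jaw az 90 [-0.041  -0.1031  0.0283]
turn to jaw az 180 [-15.0408  -0.1032  -0.0588]
turn to jaw az 270 [29.9585  0.0444  0.1617]
```

Emit:
send_rows:
  steps:
    - [[-0.5,-1.5,0.4,-0.04,-0.1,0],[-0.5,-3,0.6,0,0,0],[-0.5,-3.8,0.6,0,0,0],[-0.3,-4,0.6,0,0,0],[0,-4,0.6,0,0,0],[0,-4,0.6,0,0,0],[0,-4,0.6,0,0,0],[0,-4,0.3,0,0,0]]

```text
time: 27.68
position: [0.5358, 0.0525, 0.2157]
tool_rot: [-0.004, 0.698, 0.008, 0.716]
ft_force: [0.8, 0.0, -2.1]
grip_width: 0.0582
```

```bash
python3 -c "
from h import *
go([.499,-.326,.2])"
```

```text
t 27.6833 p [0.5358 0.0525 0.2157] w 0.05823573177277152 F [ 0.787   0.0026 -2.0894] q [-0.1157  0.4097  1.6769  0.0116  1.0303 -1.7093]
axes y [-0.017   0.9998  0.0066] z [0.9995 0.0168 0.0257] x [ 0.0256  0.007  -0.9996]
shift cm [  1.2086 -37.7926  -4.3589]
turn to jaw az 0 [15.1602  0.1418 -0.2444]
turn to jaw az 90 [ 0.1611  0.2453 -0.0652]
turn to jaw az 180 [-14.8379   0.2432   0.1411]
turn to jaw az 270 [-29.8362   0.1018   0.3832]
```

Emit:
send_rows:
  steps:
    - [[0,-4,-0.2,0.16,0.25,-0.06],[0,-4,-0.2,0,0,0],[0,-4,-0.5,0,0,0],[0,-4,-0.5,0,0,0],[0,-4,-0.6,0,0,0],[0,-4,-0.6,0,0,0],[0,-3,-0.5,0,0,0],[0,-2,-0.4,0,0,0]]

```text
time: 28.35
position: [0.4988, -0.2524, 0.2238]
tool_rot: [-0.0, 0.704, -0.004, 0.71]
ft_force: [-0.4, 0.2, -1.9]
grip_width: 0.0581
```

```bash
python3 -c "
from h import *
go([.499,-.326,.12])"
```

```text
t 28.35 p [ 0.4988 -0.2524  0.2238] w 0.058075620016412824 F [-0.3855  0.1546 -1.9002] q [-0.6689  0.4328  1.6065  0.0013  1.0917 -2.2358]
axes y [ 0.0046  1.     -0.0056] z [ 0.9999 -0.0045  0.009 ] x [ 0.009  -0.0056 -0.9999]
shift cm [10.4243 -7.305  -0.0406]
turn to jaw az 0 [14.9563  0.1096 -0.0254]
turn to jaw az 90 [-0.0435  0.086   0.0536]
turn to jaw az 180 [-15.0434   0.0255   0.1098]
turn to jaw az 270 [29.956   0.0841 -0.1349]
```

Emit:
send_rows:
  steps:
    - [[0.5,-2,0,0,0.08,0.05],[1,-2,0,0,0,0],[1.2,-1.5,0,0,0,0],[1.5,-0.7,0,0,0,0],[1.5,0,0,0,0,0],[1.2,0,0,0,0,0],[0.6,0,0,0,0,0],[0,0,0,0,0,0]]

```text
time: 29.02
position: [0.496, -0.3255, 0.1508]
tool_rot: [0.003, 0.705, -0.007, 0.709]
ft_force: [0.1, -0.0, -1.1]
grip_width: 0.058
```

```bash
python3 -c "
from h import *
go([.499,-.326,.1])"
```

```text
t 29.0167 p [ 0.496  -0.3255  0.1508] w 0.05798673127944526 F [ 0.1049 -0.0252 -1.1048] q [-0.7687  0.5714  1.5886 -0.0006  0.9731 -2.3249]
axes y [ 0.0143  0.9999 -0.0062] z [ 0.9999 -0.0142  0.0059] x [ 0.0058 -0.0063 -1.    ]
shift cm [ 5.0854 -0.014   0.2678]
turn to jaw az 0 [14.864   0.0903  0.0031]
turn to jaw az 90 [-0.1359  0.0556  0.0596]
turn to jaw az 180 [-15.1358  -0.0031   0.0907]
turn to jaw az 270 [29.8638  0.0932 -0.087 ]
```

Emit:
send_rows:
  steps:
    - [[0.5,0,0.25,-0.1,0.06,0.06],[1,0,0,0,0,0],[1,0,0,0,0,0],[1,0,0,0,0,0],[1,0,0,0,0,0],[0.7,0,0,0,0,0],[0.4,0,0,0,0,0],[0,0,0,0,0,0]]

```text
time: 29.68
position: [0.5001, -0.3243, 0.0907]
tool_rot: [-0.0, 0.707, -0.0, 0.707]
ft_force: [-1.5, 0.4, -2.2]
grip_width: 0.0584
```

```bash
python3 -c "
from h import *
go([.499,-.326,.0572])"
```

```text
t 29.6833 p [ 0.5001 -0.3243  0.0907] w 0.05835165977857794 F [-1.5333  0.4366 -2.1544] q [-0.7627  0.6633  1.6153  0.0002  0.8624 -2.3337]
axes y [-0.0001  1.     -0.0003] z [1.     0.0001 0.0005] x [ 0.0005 -0.0003 -1.    ]
shift cm [ 3.3478 -0.1682 -0.113 ]
turn to jaw az 0 [15.0009  0.0057 -0.0014]
turn to jaw az 90 [0.0009 0.0045 0.0027]
turn to jaw az 180 [-14.9991   0.0014   0.0057]
turn to jaw az 270 [-29.9991  -0.0043   0.007 ]
```

Emit:
send_rows:
  steps:
    - [[0.4,-0.15,-0.1,0,0,0],[0.6,0,0,0,0,0],[0.6,0,0,0,0,0],[0.6,0,0,0,0,0],[0.4,0,0,0,0,0],[0.2,0,0,0,0,0],[0.1,0,0,0,0,0],[0,0,0,0,0,0]]

```text
time: 30.35
position: [0.4995, -0.3267, 0.0589]
tool_rot: [-0.0, 0.707, -0.001, 0.708]
ft_force: [-0.7, 0.0, -0.5]
grip_width: 0.0589
```

```bash
python3 -c "
from h import *
go([.499,-.326,.0572])"
```

```text
t 30.35 p [ 0.4995 -0.3267  0.0589] w 0.058859125521785564 F [-0.6789  0.0097 -0.4521] q [-0.7664  0.7124  1.6293  0.0001  0.7978 -2.3371]
axes y [ 0.0002  1.     -0.0013] z [ 1.     -0.0002  0.0015] x [ 0.0015 -0.0013 -1.    ]
shift cm [ 0.1737  0.0726 -0.0458]
turn to jaw az 0 [14.998   0.0213 -0.0012]
turn to jaw az 90 [-0.0019  0.0143  0.0128]
turn to jaw az 180 [-15.0019   0.0012   0.0213]
turn to jaw az 270 [29.998   0.0201 -0.0225]
```

Emit:
send_rows:
  steps:
    - [[0.15,0,0,0,0,0],[0.15,0,0,0,0,0]]

```text
time: 30.52
position: [0.4998, -0.3271, 0.0569]
tool_rot: [-0.001, 0.706, -0.001, 0.708]
ft_force: [-2.7, 2.3, 13.1]
grip_width: 0.0583
```

Emit:
send_rows:
  steps:
    - [[0.12,0,0,0,0,0],[0.12,0,0,0,0,0]]

```text
time: 30.68
position: [0.4998, -0.327, 0.057]
tool_rot: [-0.001, 0.706, -0.001, 0.708]
ft_force: [-2.0, 0.3, 5.5]
grip_width: 0.0581
```

Emit:
send_rows:
  steps:
    - [[0,0,0,0,0,0],[0,0,0,0,0,0],[0,0,0,0,0,0],[0,0,0,0,0,0],[0,0,0,0,0,0],[0,0,0,0,0,0]]
  gripper: 0

```text
time: 31.18
position: [0.5011, -0.3282, 0.0587]
tool_rot: [-0.002, 0.705, -0.002, 0.709]
ft_force: [0.4, 0.3, -0.1]
grip_width: 0.0853
```

Emit:
send_rows:
  steps:
    - [[-0.7,0,0,0,0,0],[-1.5,0,0,0,0,0],[-2.5,0,0,0,0,0],[-3,0,0,0,0,0],[-3,0,0,0,0,0],[-3,0,0,0,0,0],[-3,0,0,0,0,0],[-1,0,0,0,0,0]]

```text
time: 31.85
position: [0.4979, -0.3253, 0.2409]
tool_rot: [0.001, 0.708, 0.001, 0.706]
ft_force: [0.9, -0.1, -0.3]
grip_width: 0.087
```

Emit:
send_rows:
  steps:
    - [[0,3,-0.5,0,0,0],[0,3.5,-0.5,0,0,0],[0,3.5,-0.5,0,0,0],[0,3.5,0,0,0,0],[0,3,0,0,0,0],[0,2,0,0,0,0],[0,0,0,0,0,0],[0,0,0,0,0,0]]

```text
time: 32.52
position: [0.484, -0.1373, 0.2499]
tool_rot: [-0.002, 0.703, -0.005, 0.711]
ft_force: [0.9, 0.2, 0.1]
grip_width: 0.0872
```

```bash
python3 -c "
from h import *
go()
grab('6')
for nm,a in dict(jar=([.499,-.326],.05,.078,.096),cap=([.617,.103],.05,.098,.12),beaker=([.6,-.139],.05,.112,.135),tile=([.49,.337],.1,.006,.08),cyl=([.39,.058],.05,.08,.13),rack=([.405,-.1],.08,.02,.08)).items():
    print(nm);top_of('6',a[0],*a[1:])"
```

```text
t 32.5167 p [ 0.484  -0.1373  0.2499] w 0.08715201631842164 F [0.8786 0.2024 0.0513] q [-0.4968  0.3223  1.71   -0.0039  1.0936 -2.0618]
axes y [ 0.0041  0.9999 -0.0105] z [ 0.9999 -0.004   0.0122] x [ 0.0121 -0.0105 -0.9999]
turn to jaw az 0 [14.9613  0.1699 -0.0121]
turn to jaw az 90 [-0.0384  0.1159  0.1005]
turn to jaw az 180 [-15.038    0.0122   0.17  ]
turn to jaw az 270 [29.9606  0.1576 -0.1819]
jar
scene 418 mean [ 0.499  -0.3275  0.0851] circ [ 0.4972 -0.3266] 0.030242061242461205 rect [ 0.4972 -0.3272] (0.056490398943424225, 0.05823264271020889) 26.20166778564453 zsd 0.0018875915610399756
top 369 mean [ 0.4931 -0.3279  0.085 ] circ [ 0.4943 -0.3271] 0.02982102707028389 rect [ 0.4931 -0.3295] (0.048896051943302155, 0.05766739323735237) 65.82105255126953 zsd 0.001993789888120296
cap
scene 141 mean [0.6192 0.1009 0.1065] circ [0.6168 0.1018] 0.01840546913444996 rect [0.6186 0.1008] (0.03196515142917633, 0.03345539793372154) 12.61384391784668 zsd 0.002570443310478554
top 142 mean [0.6139 0.1028 0.1071] circ [0.6144 0.1033] 0.016763247549533844 rect [0.6142 0.1031] (0.0328465029
[... 546 characters left out ...]
3092651 rect [0.4884 0.338 ] (0.10874509811401367, 0.1113593652844429) 0.7108360528945923 zsd 0.0018499404197656155
cyl
scene 112 mean [0.394  0.0554 0.0973] circ [0.3923 0.056 ] 0.014318444766104221 rect [0.3922 0.0559] (0.023167703300714493, 0.028086155652999878) 67.36288452148438 zsd 0.008654878650288505
top 46 mean [0.3894 0.0572 0.1033] circ [0.3891 0.0571] 0.012865548953413963 rect [0.3889 0.0569] (0.024574747309088707, 0.02401791885495186) 1.4430981874465942 zsd 0.008443580210986588
rack
scene 566 mean [ 0.4131 -0.1063  0.0365] circ [ 0.4097 -0.1046] 0.052708666771650314 rect [ 0.4079 -0.1038] (0.10045648366212845, 0.048213519155979156) 79.69546508789062 zsd 0.012630880431671859
top 0
```

View pics/scene6.png

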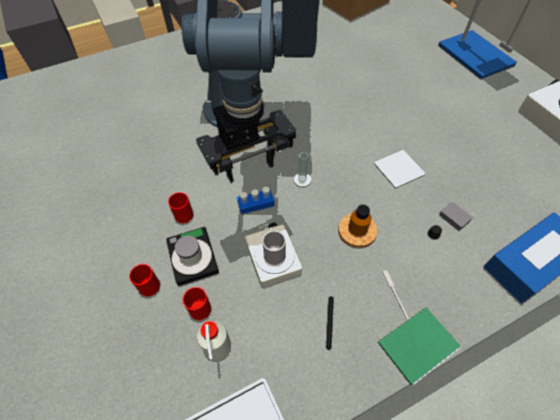

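All in place: jar (187,247) on the balance, beaker (274,247) on the stirrer, bottle (360,220) on the cork mat, tile (400,168) empty; bystanders unmoved, arm clear and at rest.

Emit:
send_rows:
  steps:
    - [[0,0,0,0,0,0],[0,0,0,0,0,0]]

```text
time: 32.78
position: [0.4848, -0.1408, 0.25]
tool_rot: [-0.001, 0.702, -0.007, 0.712]
ft_force: [0.2, 0.4, -0.7]
grip_width: 0.0871
```

```bash
python3 -c "
from rig import *
print(hand_in())"
```

```text
the job is handed in; nothing more can be done
None
```

All three vessels are on their new places, and I handed the job in at about 33 s; `hand_in()` gave no verdict. I stood the jar on the tile and released it. Then I moved the bottle to the cork mat, the beaker to the stirrer and the jar from the tile to the balance. I lowered each vessel until the wrist force showed contact, within 1 mm of the height I expected, before opening the fingers.

What the last pictures and depth readings showed:
- **Vessels:** all three stood upright, each within about 4 mm of its place's centre. The tile was empty.
- **Bystanders:** the cylinder read within about 1 mm of its start position in both cameras. The rack did too, but only in the scene camera.
- **Hidden from the top camera:** the arm blocked its view of the beaker and rack in that last look, so it gave no reading there. An earlier view from both cameras had shown the beaker centred on the stirrer.
- **Camera disagreement:** the two cameras differed by about 3 mm in x throughout, so I aimed at the average of the two.

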